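# Proof-load the new hanger arm with the spring scale

### The job

The fold-out hanger arm is newly screwed to the cubby, so proof-load it with the spring scale that hangs from it: pull the scale's orange hook down until the yellow disc stands between the two green rings (1.5 kg), and hold it there for two seconds. Then ease the hook all the way back up to zero without letting it spring back, and let go of it. Never pull as far as the red ring, and leave everything else on the shelf where it is.

Things in the scene. Friction and masses are not known exactly. Their poses are not given: they have to be found in the camera images.
- cubby: Open black melamine cubby, fixed on the black shelf. Origin: on the shelf (z = 0), straight under the hanging scale's axis; at yaw 0 x points away from the robot; y points to the cubby, z up. It is 240 mm deep, 288 wide, 460 high and spans x -30 to 210 mm, y 110 to 398 mm, so its side face is 110 mm from the scale's axis.
- hanger (a point): Point on the fold-out aluminium hanger arm from which the scale hangs, 410 mm above the cubby's origin. The arm, a fixed 12 mm round bar, juts along -y from the cubby's side face (110 mm away) and ends 58 mm beyond this point in a tip turned up 20 mm.
- lip (a point): Centre of the lower lip of the spring scale, a 29 mm round, 190 mm long upright tube above the hook (upper half aluminium, lower half clear). It is 55 mm above and 26 mm behind (+x) the point prong at rest, so a gripper held upright over the prong meets the tube; tilted about 40 degrees, its body leaning to -x of the cubby, it is clear.
- prong (a point): Where to hold the orange hook: on the centre line of its upright front prong (10 mm round bar), 15 mm below the tip, 26 mm in front (-x) of the scale's axis, 150 mm above the shelf at rest; moves with the hook. Hook: 62 mm wide, 80 high, in the cubby's x-z plane; below this point it rounds a bow (radius 26, open above, lowest 49 mm below here) back to the neck on the axis.
- hook (a joint): How far the hook is drawn down, m: 0 at rest (top stop), 0.09 bottom stop. The yellow disc (24 mm wide, 4 thick) in the scale's clear half moves with it: midway between the green rings (centres 0.052 and 0.068, 3 mm thick) at 0.060; red ring, the limit, at 0.080. Spring 240 N/m, about 1 N at rest, 15 N at 0.060. Lightly damped: let go while drawn out it snaps up.
- scale (a joint): Swing of the scale with its hook about the hanger arm, rad: 0 = straight down, positive = hook towards the robot's side (-x of the cubby), at most 0.3 either way. It swings freely, settling in about 2 s, but not sideways.
- bottle: Closed teal pump bottle with white press top, 68 mm wide, 196 mm high, loose; origin at the centre of its underside. To be left alone. (A two-tier grey plastic caddy, 160 x 240 mm, 194 mm high, stands fixed at the far right corner of the shelf, well clear of the work.)
- peg_tin: Round aluminium peg tin with lid and wooden knob, 100 mm wide, 127 mm high, loose; origin at the centre of its underside. To be left alone.
- funnel: Mint silicone funnel, folded flat, 120 mm wide, 37 mm high, with a hanging tab reaching 87 mm from its centre; loose; origin at the centre of its underside. To be left alone.
- brush: Bamboo scrubbing brush lying bristles down, 150 x 48 mm, 38 mm high, long side along its x, loose; origin at the centre of its underside. To be left alone.

How it is judged:
On the way:
1. the hook is drawn down so that the disc stands between the green rings, and held there (judged: 1.5 s on end within 6 mm of the middle) (value of joint hook between 0.054 and 0.066 m), for 1.5 s.
At the end, for the whole second after the job is handed in: The hook is back at its top stop (within 5 mm) and still, the scale hangs down (within 0.15 rad), and bottle, tin, funnel and brush are within 30 mm of where they were (value of joint hook below 0.005 m and velocity of joint hook between -0.02 and 0.02 m/s and value of joint scale between -0.15 and 0.15 rad and distance of each of bottle, peg_tin, funnel, brush from where it was at the start of the episode below 0.03 m); the robot touches nothing.
It fails at once if the disc reaches the red ring (hook drawn beyond 78 mm) (value of joint hook above 0.078 m).
It fails at once if the hook springs back (moves up faster than 0.4 m/s) (velocity of joint hook below -0.4 m/s).
It fails at once if the bottle, tin, funnel or brush is moved more than 30 mm (distance of any of bottle, peg_tin, funnel, brush from where it was at the start of the episode above 0.03 m).
It also fails if it takes over 50 s, if anything falls off the work surface, if the arm or the gripper's body presses on something with over 40 N, if the wrist force passes 120 N, or if a joint passes its speed limit or range.

### The arm

A 6-joint arm with a two-finger parallel gripper is mounted at the origin on the work surface. World frame = base frame: x ahead of the robot, y to its left, z up, the work surface at z = 0. Lengths are in m, angles in rad, forces in N, time in s.
With the tool pointing down it reaches from about 0.25 to 0.8 m from the base axis. Payload 3.9 kg.
Tool frame: the origin (TCP) lies between the finger pads; the fingertips stand 17 mm ahead of it and the grasp point (between the pads) lies 2 mm behind it (r.tcp_to_tips is the z of the fingertips in the tool frame, in m); z points along the fingers, y is the line along which they close (so a half turn about z gives the same grasp; the last joint's range is limited). The gripper opens to 85 mm and grips with 20 to 120 N. Pads are 22 mm wide; open, the fingers measure 114 mm over their backs; the gripper's body (76 mm by 85 mm) begins 54 mm behind the grasp point. The pads swing forward as they close: fully open they stand 13 mm farther back than shut.
Start: joints at [1.3, 0.26, -0.138, 1.173, 0, 1.571], TCP at [0.14, 0.506, 0.223] pointing down, gripper open.
Joint ranges: [-2.78, 2.78], [-0.83, 1.72], [-1.28, 1.37], [-1.9, 2.12], [-1.57, 1.48], [-3.14, 3.14]. Speed limits (rad/s): [2.57, 2.57, 3.14, 3.14, 3.14, 3.14].

### API

Orientations are given as a unit quaternion [x, y, z, w].
In Python, from workcell import telemetry, eyes, r gives the robot as it stands.
- The arm moves only by the tool step_arm, never from a script. Its argument "increments" is a list of rows, each a list of 3 entries, a list of its own where there are three numbers: the shift along the world's x, y, z in units of 25 mm (1.0 is 25 mm), then the turn, a rotation vector about the world's x, y, z in rad, then the finger opening in mm, from 0 to 85.4. In form: [[[dx, dy, dz], [wx, wy, wz], grip], ...]. A call has 1 to 10 rows; each row is the pose to reach, as a shift and turn from the pose commanded when the call began; what a row does not reach only later rows make up. A row lasts 1/12 s, in which the tool goes at most 41.7 mm and 7.16 degrees, less where a joint would pass 70% of its speed; a pose out of reach is approached as far as the arm can. A call with a gripper value outside its range is refused whole. The fingers move at their own pace and stop on an object; "squeeze" is the grip in N (left out, the last holds). Time passes only in rows, so rows that repeat a pose let the fingers close. It gives the time, the measured TCP pose, the force, the opening and the grip force at its end, in the units of the state.
- telemetry.get_state(): the state, without advancing time (a new reading comes with each control period).
- eyes.camera(name): name is "side" or "top"; returns (picture, depth): 384x512x3 uint8, blue, green, red; 384x512 float32, m along the optical axis (not along the pixel's ray), 0 where there is no reading.
- eyes.camera_model(name): a dict with "fx", "fy", "cx", "cy" (pixels), "rvec" (rotation vector, rad) and "tvec" (3), from world to camera coordinates, as OpenCV has them. Camera axes: x right, y down, z forward; pixel columns grow to the right and rows downward; lengths in m; the calibration is good to about 2 mm. A picture is of the moment at which its call begins. camera_model takes no time and is no camera call.
- r.job_done(): hands the job in; it is judged then, once.
The state is a dict: "time": time; "joint_positions": joint angles; "joint_velocities": joint speeds; "joint_efforts": joint torques, N m; "position": TCP position; "tool_rot": TCP orientation; "force": force on the tool from outside, world axes, zero at the start; "ft_torque": the same for the moment, N m; "grip_width": finger opening in m; "grip_force": force on a finger pad.
Only numpy, scipy, OpenCV 4.12 (cv2) and the standard library are available. Lean on these libraries where they do the work, as an engineer would, in place of code of your own. Each camera call takes 0.05 s, during which the arm holds its last target. There are 200 camera calls.

## Working session

There is one attempt and no reset: what is moved stays moved. The work goes in short steps, Python scripts to look and compute and a tool call to move; the robot and the scene stay as the last step left them, time stands still between calls to the robot, and variables do not carry over. Pictures are saved under pics/ and viewed, at most 10 in all, crops included, and the job is handed in when it is done.

Besides the shell and the picture viewer there is one more tool, called after "Call:" as name(argument=value, ...) on one line, values as JSON. step_arm: Moves the arm, as the interface text tells. Its arguments: {"type":"object","properties":{"increments":{"type":"array","items":{"type":"array"}},"squeeze":{"type":"number"}},"required":["increments"]}

```bash
mkdir -p pics
cat > h.py <<'E'
import numpy as np, cv2
from scipy.spatial.transform import Rotation as R
from workcell import telemetry, eyes, r
def snap(n):
    im,d=eyes.camera(n); m=eyes.camera_model(n)
    return im,d,m
def pts(m,d,mask):
    v,u=np.nonzero(mask&(d>0)); z=d[v,u]
    c=np.c_[(u-m['cx'])/m['fx']*z,(v-m['cy'])/m['fy']*z,z]
    Rm=R.from_rotvec(np.ravel(m['rvec'])).as_matrix()
    return (c-np.ravel(m['tvec']))@Rm, u, v
E
python3 - <<'E'
from h import *
for n in('side','top'):
    im,d,m=snap(n); cv2.imwrite(f'pics/{n}0.png',im); np.savez(f'{n}0.npz',im=im,d=d)
    Rm=R.from_rotvec(np.ravel(m['rvec'])).as_matrix(); print(n,m['fx'],m['cx'],m['cy'],-Rm.T@np.ravel(m['tvec']),Rm[2])
    hsv=cv2.cvtColor(im,cv2.COLOR_BGR2HSV)
    o=cv2.inRange(hsv,(5,150,100),(18,255,255))>0
    nl,l,st,c=cv2.connectedComponentsWithStats(o.astype('uint8'))
    for i in range(1,nl):
        if st[i,4]>15:
            p,_,_=pts(m,d,l==i); print(st[i],p.min(0).round(3),p.max(0).round(3),np.median(p,0).round(3))
s=telemetry.get_state();print(s)
E
```

```text
side 353.57576589973473 254.12962160039967 187.8139171191525 [ 0.5062463  -0.64293851  0.72423474] [ 0.05667713  0.75051038 -0.65842378]
[234 189  26  25 300] [ 0.503 -0.03  -0.002] [0.569 0.163 0.182] [ 0.54  -0.026  0.122]
top 348.41625707198654 257.92296612844984 195.05607588274918 [ 0.42480893 -0.11124777  0.95729772] [ 0.19310882  0.03014692 -0.9807141 ]
[206  38  12   7  16] [ 1.57   0.177 -0.722] [ 1.582  0.239 -0.657] [ 1.577  0.205 -0.675]
[228 214   8  15  77] [ 0.504 -0.035 -0.003] [ 0.556 -0.001  0.213] [ 0.525 -0.025  0.114]
{'time': 0.1, 'joint_positions': array([ 1.29997034e+00,  2.60603207e-01, -1.39233629e-01,  1.17273503e+00,
        5.08956528e-06,  1.57080725e+00]), 'joint_velocities': array([-0.00097977, -0.00392345,  0.00375861, -0.00120741, -0.00116273,
       -0.00023353]), 'joint_efforts': array([-2.95788059e-04, -4.06509519e+01,  2.54527205e+01,  1.00819016e-02,
        5.08582070e-05, -3.22934298e-06]), 'position': array([0.14027935, 0.50524871, 0.22225854]), 'tool_rot': array([ 1.35004894e-01,  9.90844534e-01, -8.79297837e-04, -1.22364904e-04]), 'force': array([ 0.31141546, -0.41754703,  0.29790003]), 'ft_torque': array([ 0.02539133, -0.02131835, -0.02660704]), 'grip_force': 0.0, 'grip_width': 0.08499806321574914}
```

View pics/side0.png

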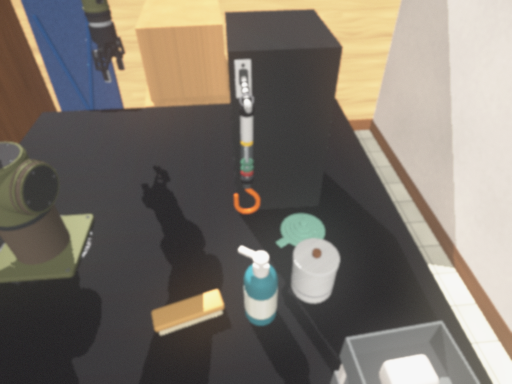

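View pics/top0.png

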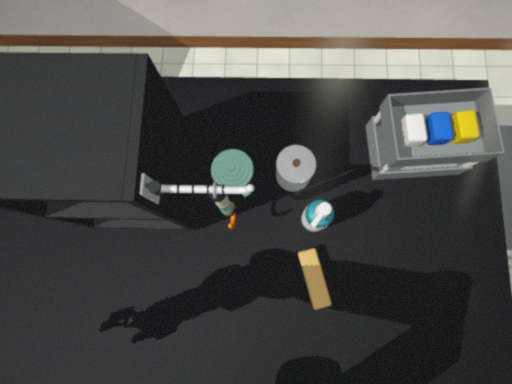

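The side view shows the orange hook at (247,202) with its prong on the left, under the scale tube (247,100–180). Bottle at (260,285), tin at (315,270), funnel at (303,230) and brush at (188,312). The top view shows the hanger bar along row 189, from column 150 to 250, and the hook at (232,221).

Run:
```python
from h import *
S=np.load('side0.npz');T=np.load('top0.npz');ms=eyes.camera_model('side');mt=eyes.camera_model('top')
def ray(m,u,v):
    Rm=R.from_rotvec(np.ravel(m['rvec'])).as_matrix()
    d=Rm.T@np.array([(u-m['cx'])/m['fx'],(v-m['cy'])/m['fy'],1]);return -Rm.T@np.ravel(m['tvec']),d
# bar direction in top: bright pixels near row 189
im=T['im'];hsv=cv2.cvtColor(im,cv2.COLOR_BGR2HSV);mask=np.zeros(im.shape[:2],bool);mask[180:200,160:240]=True
mask&=im.min(2)>140
p,u,v=pts(mt,T['d'],mask);k=abs(p[:,2]-0.412)<.02;p=p[k]
print('bar',len(p),p.mean(0))
L=cv2.fitLine(p[:,:2].astype('f4'),cv2.DIST_HUBER,0,.01,.01).ravel();print(L,'yaw of y-axis',np.degrees(np.arctan2(-L[0]*np.sign(L[1]),abs(L[1]))))
# cubby face from side view depth: points on the y- side face
mask=np.zeros(im.shape[:2],bool);mask[120:170,265:315]=True
p,_,_=pts(ms,S['d'],mask);L=cv2.fitLine(p[:,:2].astype('f4'),cv2.DIST_HUBER,0,.01,.01).ravel();print('face',L,np.degrees(np.arctan2(L[1],L[0])))
# tube
mask=np.zeros(im.shape[:2],bool);mask[115:180,240:254]=True
p,u,v=pts(ms,S['d'],mask)
for r0 in range(115,182,6):
    k=(v>=r0)&(v<r0+6)&(p[:,1]<.03);print(r0,k.sum(),p[k].mean(0).round(4) if k.any() else '')
# orange hook
hs=cv2.cvtColor(S['im'],cv2.COLOR_BGR2HSV);o=cv2.inRange(hs,(5,120,90),(18,255,255))>0;o[:180]=0;o[225:]=0;o[:,:225]=0;o[:,270:]=0
p,u,v=pts(ms,S['d'],o);k=(p[:,2]>.05)&(p[:,2]<.2)&(p[:,1]<.03);p=p[k]
L=cv2.fitLine(p[:,:2].astype('f4'),cv2.DIST_HUBER,0,.01,.01).ravel();print('hook',L,p.min(0),p.max(0),np.degrees(np.arctan2(L[1],L[0])))
a=cv2.resize(S['im'][85:220,200:290],None,fx=4,fy=4,interpolation=cv2.INTER_CUBIC)
b=cv2.resize(T['im'][170:250,120:260],None,fx=3,fy=3,interpolation=cv2.INTER_CUBIC)
c=np.zeros((540,800,3),'uint8');c[:a.shape[0],:360]=a;c[:b.shape[0],370:790]=b;cv2.imwrite('pics/z.png',c)
```

```text
bar 490 [ 0.53902048 -0.00427305  0.41581771]
[ 0.0010602   0.99999946  0.5390205  -0.00427305] yaw of y-axis -0.06074519
face [ 9.9999994e-01 -2.9425410e-04  6.5214360e-01  8.7396294e-02] -0.016859517
115 72 [ 0.5391 -0.0336  0.3731]
121 72 [ 0.5388 -0.0332  0.3595]
127 71 [ 0.5385 -0.0329  0.3456]
133 71 [ 0.5383 -0.0327  0.3313]
139 71 [ 0.5379 -0.0325  0.3166]
145 72 [ 0.5374 -0.0327  0.3019]
151 68 [ 0.5378 -0.0329  0.2868]
157 69 [ 0.5372 -0.0326  0.2706]
163 70 [ 0.5367 -0.0323  0.2542]
169 68 [ 0.5366 -0.0328  0.2381]
175 62 [ 0.5368 -0.0319  0.2214]
181 0 
hook [ 0.99994993 -0.01000612  0.5326083  -0.02654043] [ 0.50586726 -0.03111038  0.10394965] [ 0.56427186 -0.02077063  0.18808138] -0.5733182
```

View pics/z.png

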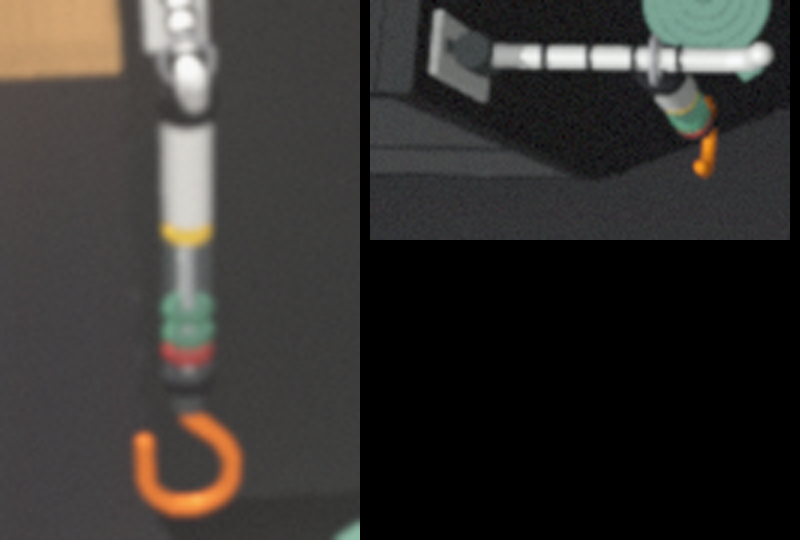

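The crop confirms the prong tip at crop (145,437), which is image (236,194). Cubby yaw is about 0, the scale axis is at (0.5375, -0.022), and the prong is at about (0.5115, -0.022, 0.150).

```bash
cat >> h.py <<'E'
Q=np.column_stack([[-np.cos(.698),0,-np.sin(.698)],[0,1,0],[np.sin(.698),0,-np.cos(.698)]])
def to(p):
    s=telemetry.get_state();print('t',s['time'],'pos',s['position'].round(4),'q',s['joint_positions'].round(2),'F',s['force'].round(1),'w',s['grip_width'],s['grip_force'])
    print('shift',((np.array(p)-s['position'])/.025).round(2),'turn',R.from_matrix(Q@R.from_quat(s['tool_rot']).as_matrix().T).as_rotvec().round(3))
E
python3 - <<'E'
from h import *
to([.4485,-.022,.225])
S=np.load('side0.npz');m=eyes.camera_model('side');Rm=R.from_rotvec(np.ravel(m['rvec'])).as_matrix();o=-Rm.T@np.ravel(m['tvec'])
for u,v in((236.2,195),(236.2,198),(247,202)):
    d=Rm.T@np.array([(u-m['cx'])/m['fx'],(v-m['cy'])/m['fy'],1]);print((o+d*(-.022-o[1])/d[1]).round(4))
E
```

```text
t 0.1 pos [0.1403 0.5052 0.2223] q [ 1.3   0.26 -0.14  1.17  0.    1.57] F [ 0.3 -0.4  0.3] w 0.08499806321574914 0.0
shift [ 12.33 -21.09   0.11] turn [-0.093 -0.694  0.26 ]
[ 0.5103 -0.022   0.1604]
[ 0.5099 -0.022   0.1508]
[ 0.5354 -0.022   0.1354]
```

Call:
step_arm(increments=[[[1, -1.6, 0.2], [-0.01, -0.08, 0.03], 60], [[2, -3.2, 0.4], [-0.02, -0.16, 0.06], 60], [[3, -4.8, 0.5], [-0.03, -0.24, 0.09], 60], [[4, -6.4, 0.5], [-0.04, -0.32, 0.12], 60], [[5, -8, 0.5], [-0.05, -0.4, 0.15], 60], [[6, -9.6, 0.5], [-0.06, -0.48, 0.18], 60], [[7, -11.2, 0.5], [-0.07, -0.55, 0.2], 60], [[8, -12.8, 0.5], [-0.08, -0.62, 0.23], 60], [[9, -14.4, 0.5], [-0.093, -0.694, 0.26], 60], [[9.5, -16, 0.5], [-0.093, -0.694, 0.26], 60]])

```text
time: 0.93
position: [0.3517, 0.1523, 0.2316]
tool_rot: [-0.003, 0.94, -0.001, 0.341]
force: [0.3, -0.0, -1.5]
grip_width: 0.06
grip_force: 0.0
```

```bash
python3 -c "
from h import *
to([.4485,-.022,.225])"
```

```text
t 0.9333 pos [0.3517 0.1523 0.2316] q [ 0.82 -0.38 -0.95  0.49 -0.49  0.68] F [ 0.3 -0.  -1.5] w 0.059997496014708517 0.0
shift [ 3.87 -6.97 -0.26] turn [ 0.004 -0.002 -0.006]
```

Call:
step_arm(increments=[[[1, -1.2, 0], [0, 0, 0], 60], [[1.6, -2.4, 0], [0, 0, 0], 60], [[2.3, -3.8, 0], [0, 0, 0], 60], [[2.9, -5, 0], [0, 0, 0], 60], [[2.9, -5, 0], [0, 0, 0], 60], [[2.9, -5, 0], [0, 0, 0], 60]])

```text
time: 1.43
position: [0.4278, 0.0261, 0.2355]
tool_rot: [0.004, 0.94, -0.001, 0.342]
force: [-0.9, 0.0, 1.8]
grip_width: 0.0599
grip_force: 0.0
```

Run:
```python
from h import *
to([.4485,-.022,.225]);to([.5128,-.022,.1485])
im,d,m=snap('side');cv2.imwrite('pics/s1.png',cv2.resize(im[60:260,130:310],None,fx=3,fy=3,interpolation=cv2.INTER_CUBIC))
```

```text
t 1.4333 pos [0.4278 0.0261 0.2355] q [ 0.13 -0.39 -0.97  0.29 -0.09  0.11] F [-0.9  0.   1.8] w 0.059914234737762646 0.0
shift [ 0.83 -1.92 -0.42] turn [-0.001 -0.     0.009]
t 1.4333 pos [0.4278 0.0261 0.2355] q [ 0.13 -0.39 -0.97  0.29 -0.09  0.11] F [-0.9  0.   1.8] w 0.059914234737762646 0.0
shift [ 3.4  -1.92 -3.48] turn [-0.001 -0.     0.009]
```

View pics/s1.png

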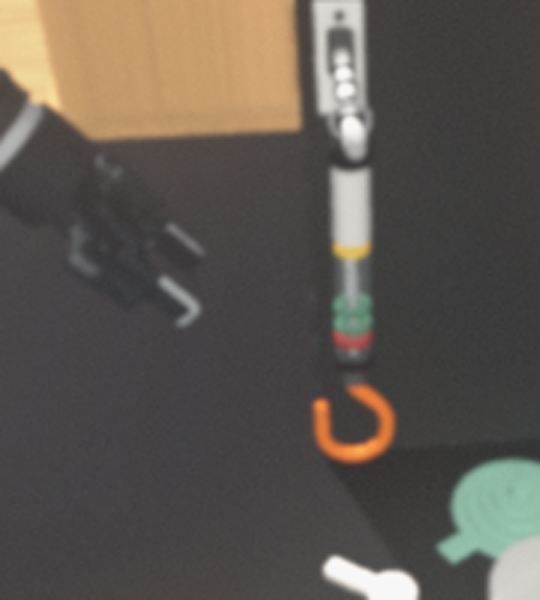

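The gripper is tilted at crop (130,240), up and to the left of the hook prong at (320,420). The scale is hanging still. Next I align y, then approach.

Call:
step_arm(increments=[[[0.4, -1, -0.2], [0, 0, 0], 60], [[0.8, -1.9, -0.4], [0, 0, 0.009], 60], [[0.8, -1.9, -0.4], [0, 0, 0.009], 60], [[1.5, -1.9, -1.2], [0, 0, 0.009], 60], [[2, -1.9, -1.8], [0, 0, 0.009], 60], [[2.4, -1.9, -2.3], [0, 0, 0.009], 60], [[2.4, -1.9, -2.3], [0, 0, 0.009], 60], [[2.4, -1.9, -2.3], [0, 0, 0.009], 60]])

```text
time: 2.15
position: [0.4858, -0.0151, 0.1762]
tool_rot: [-0.005, 0.941, 0.003, 0.34]
force: [-0.6, -0.8, -0.7]
grip_width: 0.06
grip_force: 0.0
```

Run:
```python
from h import *
to([.5128,-.022,.1485])
```

```text
t 2.15 pos [ 0.4858 -0.0151  0.1762] q [-0.07 -0.17 -1.04  0.01  0.05 -0.06] F [-0.6 -0.8 -0.7] w 0.060043844723984684 0.0
shift [ 1.08 -0.28 -1.11] turn [-0.002 -0.005 -0.012]
```

Call:
step_arm(increments=[[[0, -0.28, 0], [0, 0, -0.01], 60], [[0, -0.28, 0], [0, 0, -0.01], 60], [[0.4, -0.28, -0.4], [0, 0, -0.01], 60], [[0.8, -0.28, -0.8], [0, 0, -0.01], 60], [[1, -0.28, -1.05], [0, 0, -0.01], 60], [[1, -0.28, -1.05], [0, 0, -0.01], 60], [[1, -0.28, -1.05], [0, 0, -0.01], 60]])

```text
time: 2.73
position: [0.5119, -0.0239, 0.1519]
tool_rot: [0.001, 0.94, 0.001, 0.341]
force: [0.5, -1.0, -0.1]
grip_width: 0.0604
grip_force: 0.0
```

Run:
```python
from h import *
to([.5128,-.022,.1485])
im,d,m=snap('side');a=cv2.resize(im[100:220,190:290],None,fx=5,fy=5,interpolation=cv2.INTER_CUBIC)
im,d,m=snap('top');b=cv2.resize(im[180:260,190:270],None,fx=3,fy=3,interpolation=cv2.INTER_CUBIC)
c=np.zeros((600,750,3),'uint8');c[:,:500]=a;c[:240,505:745]=b;cv2.imwrite('pics/s2.png',c)
```

```text
t 2.7333 pos [ 0.5119 -0.0239  0.1519] q [-0.08 -0.07 -1.05 -0.11  0.05 -0.06] F [ 0.5 -1.  -0.1] w 0.06036630313284014 0.0
shift [ 0.04  0.07 -0.14] turn [-0.002 -0.001  0.001]
```

View pics/s2.png

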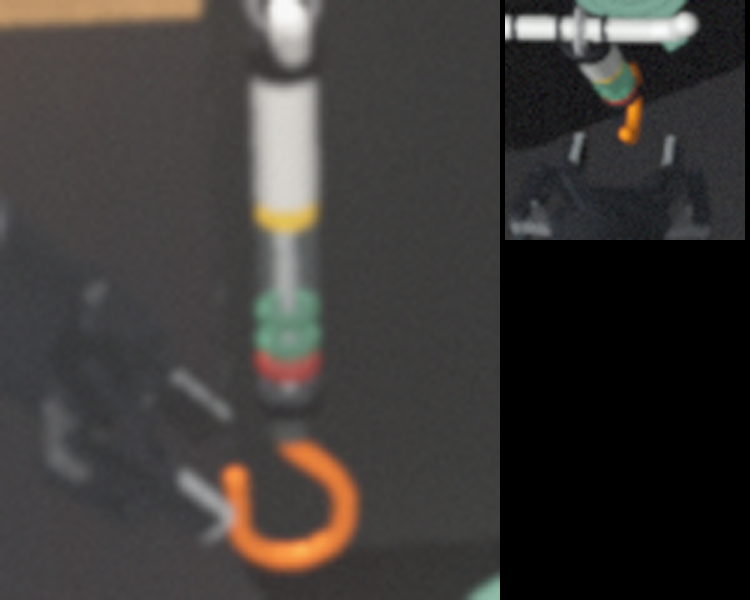

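The fingers straddle the prong: near fingertip at crop (235,515), far fingertip at (230,415), prong at (235,480). The tips look slightly short, so I go about 6 mm deeper and close.

Call:
step_arm(increments=[[[0.1, 0.06, -0.15], [0, 0, 0], 60], [[0.2, 0.06, -0.32], [0, 0, 0], 60], [[0.2, 0.06, -0.32], [0, 0, 0], 30], [[0.2, 0.06, -0.32], [0, 0, 0], 30], [[0.2, 0.06, -0.32], [0, 0, 0], 20], [[0.2, 0.06, -0.32], [0, 0, 0], 20], [[0.2, 0.06, -0.32], [0, 0, 0], 20]], squeeze=25)

```text
time: 3.42
position: [0.5171, -0.0224, 0.1436]
tool_rot: [0.001, 0.94, 0.001, 0.341]
force: [0.6, -0.3, 0.3]
grip_width: 0.0198
grip_force: 0.0
```

Run:
```python
from h import *
to([.5128,-.022,.1485])
im,d,m=snap('side');a=cv2.resize(im[100:220,190:290],None,fx=5,fy=5,interpolation=cv2.INTER_CUBIC)
im,d,m=snap('top');b=cv2.resize(im[180:260,190:270],None,fx=3,fy=3,interpolation=cv2.INTER_CUBIC)
c=np.zeros((600,750,3),'uint8');c[:,:500]=a;c[:240,505:745]=b;cv2.imwrite('pics/s3.png',c)
```

```text
t 3.4167 pos [ 0.5171 -0.0224  0.1436] q [-0.07 -0.04 -1.06 -0.14  0.05 -0.06] F [ 0.6 -0.3  0.3] w 0.01979486808514115 0.0
shift [-0.17  0.01  0.2 ] turn [-0.002 -0.001  0.001]
```

View pics/s3.png

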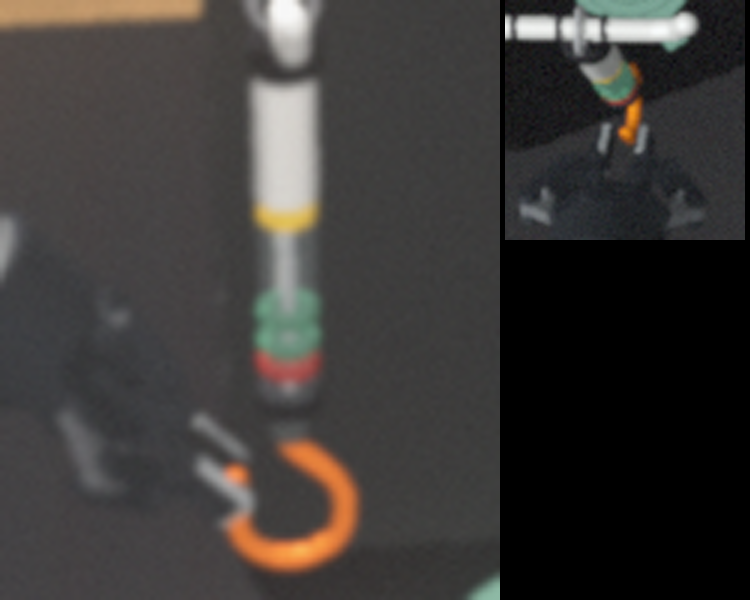

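The prong tip at crop (236,470) sits between the pads. I close firmly.

Call:
step_arm(increments=[[[0, 0, 0], [0, 0, 0], 5], [[0, 0, 0], [0, 0, 0], 5], [[0, 0, 0], [0, 0, 0], 5], [[0, 0, 0], [0, 0, 0], 5], [[0, 0, 0], [0, 0, 0], 5], [[0, 0, 0], [0, 0, 0], 5]], squeeze=70)

```text
time: 4.02
position: [0.5172, -0.0232, 0.1437]
tool_rot: [0.001, 0.94, -0.0, 0.342]
force: [-0.3, -6.0, 0.1]
grip_width: 0.0064
grip_force: 63.0
```

Call:
step_arm(increments=[[[0, -0.05, 0], [0, 0, 0], 5], [[0, -0.05, -0.1], [0, 0, 0], 5], [[0, -0.05, -0.2], [0, 0, 0], 5], [[0, -0.05, -0.3], [0, 0, 0], 5], [[0, -0.05, -0.4], [0, 0, 0], 5], [[0, -0.05, -0.4], [0, 0, 0], 5], [[0, -0.05, -0.4], [0, 0, 0], 5]])

```text
time: 4.6
position: [0.5173, -0.0234, 0.1336]
tool_rot: [0.0, 0.94, 0.001, 0.342]
force: [0.6, -1.8, 3.3]
grip_width: 0.0064
grip_force: 63.1
```

Run:
```python
from h import *
to([.5172,-.023,.0836])
im,d,m=snap('side');a=cv2.resize(im[100:220,190:290],None,fx=5,fy=5,interpolation=cv2.INTER_CUBIC)
im,d,m=snap('top');b=cv2.resize(im[180:260,190:270],None,fx=3,fy=3,interpolation=cv2.INTER_CUBIC)
c=np.zeros((600,750,3),'uint8');c[:,:500]=a;c[:240,505:745]=b;cv2.imwrite('pics/s4.png',c)
```

```text
t 4.6 pos [ 0.5173 -0.0234  0.1336] q [-0.08 -0.02 -1.08 -0.18  0.05 -0.06] F [ 0.6 -1.8  3.3] w 0.0064100769889585425 63.08535575866699
shift [-0.01  0.01 -2.  ] turn [-0.002 -0.001 -0.   ]
```

View pics/s4.png

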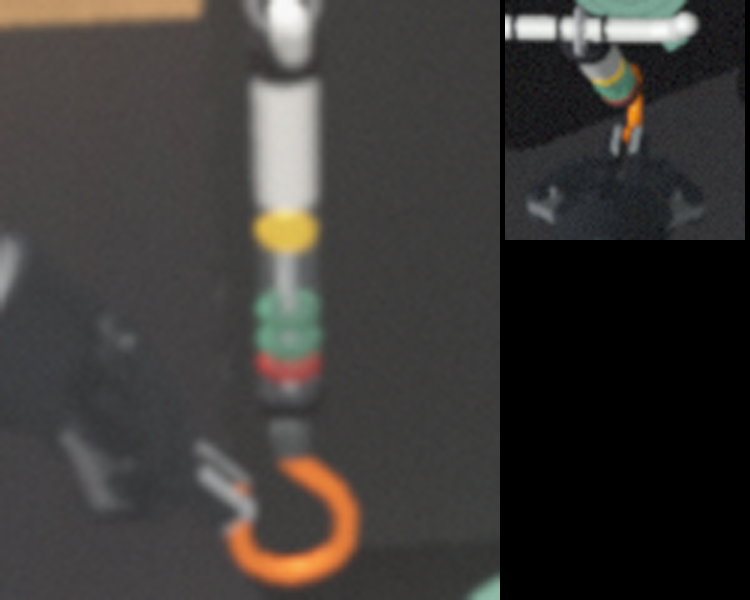

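The disc moved down with the hook (yellow at crop (287,232)), force is 3.3 N, and the prong is held. I keep pulling.

Call:
step_arm(increments=[[[0, 0, -0.12], [0, 0, 0], 5], [[0, 0, -0.24], [0, 0, 0], 5], [[0, 0, -0.36], [0, 0, 0], 5], [[0, 0, -0.48], [0, 0, 0], 5], [[0, 0, -0.6], [0, 0, 0], 5], [[0, 0, -0.72], [0, 0, 0], 5], [[0, 0, -0.84], [0, 0, 0], 5], [[0, 0, -0.96], [0, 0, 0], 5], [[0, 0, -1.0], [0, 0, 0], 5], [[0, 0, -1.0], [0, 0, 0], 5]], squeeze=100)

```text
time: 5.53
position: [0.5194, -0.0234, 0.1103]
tool_rot: [0.0, 0.939, 0.001, 0.344]
force: [1.3, 0.1, 8.9]
grip_width: 0.0061
grip_force: 63.4
```

Call:
step_arm(increments=[[[0, 0, -0.12], [0, 0, 0], 5], [[0, 0, -0.24], [0, 0, 0], 5], [[0, 0, -0.36], [0, 0, 0], 5], [[0, 0, -0.48], [0, 0, 0], 5], [[0, 0, -0.6], [0, 0, 0], 5], [[0, 0, -0.72], [0, 0, 0], 5], [[0, 0, -0.84], [0, 0, 0], 5], [[0, 0, -0.94], [0, 0, 0], 5], [[0, 0, -0.98], [0, 0, 0], 5], [[0, 0, -0.98], [0, 0, 0], 5]])

```text
time: 6.37
position: [0.5222, -0.0234, 0.0882]
tool_rot: [0.0, 0.938, 0.001, 0.347]
force: [1.5, 0.3, 14.1]
grip_width: 0.0062
grip_force: 63.9
```

Run:
```python
from h import *
to([.5172,-.023,.0836])
im,d,m=snap('side');a=cv2.resize(im[100:220,190:290],None,fx=5,fy=5,interpolation=cv2.INTER_CUBIC)
cv2.imwrite('pics/s5.png',a)
```

```text
t 6.3667 pos [ 0.5222 -0.0234  0.0882] q [-0.08  0.11 -1.17 -0.42  0.05 -0.06] F [ 1.5  0.3 14.1] w 0.0061693498167583625 63.902939558029175
shift [-0.2   0.02 -0.18] turn [-0.002  0.01  -0.001]
```

View pics/s5.png

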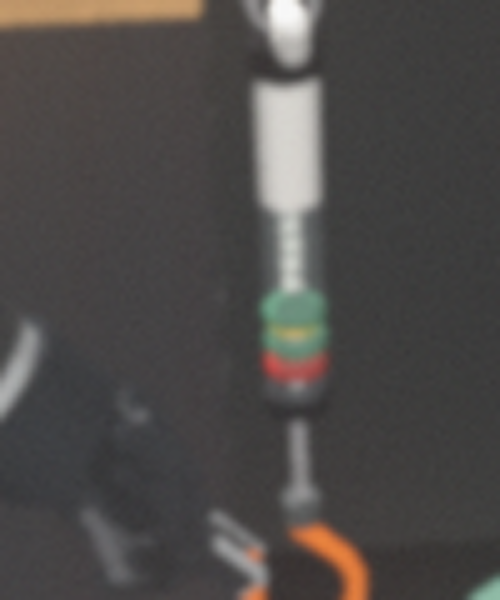

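The disc is visible at crop (295,332), just inside the green rings, with about 55 mm drawn. I add 4.5 mm and hold.

Call:
step_arm(increments=[[[-0.05, 0, -0.06], [0, 0, 0], 5], [[-0.1, 0, -0.12], [0, 0, 0], 5], [[-0.1, 0, -0.18], [0, 0, 0], 5], [[-0.1, 0, -0.2], [0, 0, 0], 5], [[-0.1, 0, -0.2], [0, 0, 0], 5], [[-0.1, 0, -0.2], [0, 0, 0], 5]])

```text
time: 6.92
position: [0.5205, -0.0234, 0.084]
tool_rot: [-0.0, 0.938, 0.001, 0.348]
force: [1.4, -0.5, 14.3]
grip_width: 0.0061
grip_force: 64.0
```

Call:
step_arm(increments=[[[0, 0, -0.03], [0, 0, 0], 5], [[0, 0, -0.03], [0, 0, 0], 5], [[0, 0, -0.03], [0, 0, 0], 5], [[0, 0, -0.03], [0, 0, 0], 5], [[0, 0, -0.03], [0, 0, 0], 5], [[0, 0, -0.03], [0, 0, 0], 5], [[0, 0, -0.03], [0, 0, 0], 5], [[0, 0, -0.03], [0, 0, 0], 5], [[0, 0, -0.03], [0, 0, 0], 5], [[0, 0, -0.03], [0, 0, 0], 5]])

```text
time: 7.75
position: [0.5207, -0.0235, 0.0834]
tool_rot: [-0.0, 0.938, 0.001, 0.348]
force: [2.2, 0.0, 15.2]
grip_width: 0.0061
grip_force: 64.0
```

Run:
```python
from h import *
to([.5172,-.023,.0836])
im,d,m=snap('side');a=cv2.resize(im[140:215,220:280],None,fx=8,fy=8,interpolation=cv2.INTER_CUBIC)
cv2.imwrite('pics/s6.png',a)
```

```text
t 7.75 pos [ 0.5207 -0.0235  0.0834] q [-0.08  0.12 -1.18 -0.45  0.05 -0.06] F [ 2.2  0.  15.2] w 0.006100596629148375 63.98998975753784
shift [-0.14  0.02  0.01] turn [-0.002  0.012 -0.001]
```

View pics/s6.png

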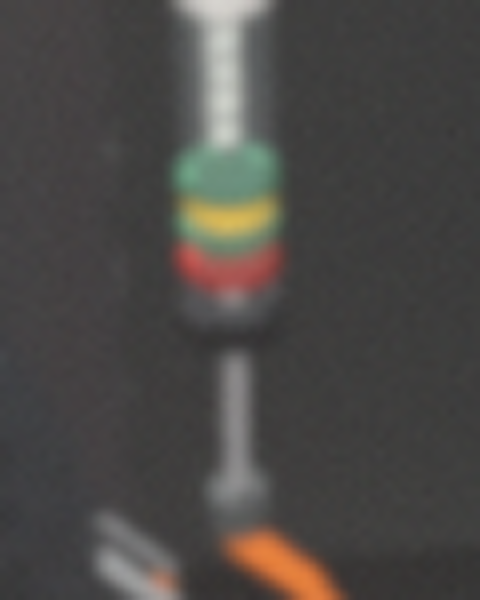

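The yellow disc at crop (228,217) stands between the front arcs of the green rings (about 190 and 242), clear of the red at 270. I hold it for two more seconds.

Call:
step_arm(increments=[[[0, 0, 0], [0, 0, 0], 5], [[0, 0, 0], [0, 0, 0], 5], [[0, 0, 0], [0, 0, 0], 5], [[0, 0, 0], [0, 0, 0], 5], [[0, 0, 0], [0, 0, 0], 5], [[0, 0, 0], [0, 0, 0], 5], [[0, 0, 0], [0, 0, 0], 5], [[0, 0, 0], [0, 0, 0], 5], [[0, 0, 0], [0, 0, 0], 5], [[0, 0, 0], [0, 0, 0], 5]])

```text
time: 8.63
position: [0.5206, -0.0234, 0.0834]
tool_rot: [-0.0, 0.938, 0.001, 0.348]
force: [2.2, 0.8, 14.4]
grip_width: 0.0065
grip_force: 64.0
```

Call:
step_arm(increments=[[[0, 0, 0], [0, 0, 0], 5], [[0, 0, 0], [0, 0, 0], 5], [[0, 0, 0], [0, 0, 0], 5], [[0, 0, 0], [0, 0, 0], 5], [[0, 0, 0], [0, 0, 0], 5], [[0, 0, 0], [0, 0, 0], 5], [[0, 0, 0], [0, 0, 0], 5], [[0, 0, 0], [0, 0, 0], 5], [[0, 0, 0], [0, 0, 0], 5], [[0, 0, 0], [0, 0, 0], 5]])

```text
time: 9.47
position: [0.5207, -0.0235, 0.0834]
tool_rot: [-0.0, 0.938, 0.001, 0.348]
force: [0.8, 0.2, 15.6]
grip_width: 0.0064
grip_force: 64.0
```

Call:
step_arm(increments=[[[0, 0, 0.1], [0, 0, 0], 5], [[0, 0, 0.2], [0, 0, 0], 5], [[0, 0, 0.3], [0, 0, 0], 5], [[0, 0, 0.4], [0, 0, 0], 5], [[0, 0, 0.5], [0, 0, 0], 5], [[0, 0, 0.6], [0, 0, 0], 5], [[0, 0, 0.7], [0, 0, 0], 5], [[0, 0, 0.8], [0, 0, 0], 5], [[0, 0, 0.9], [0, 0, 0], 5], [[0, 0, 1], [0, 0, 0], 5]])

```text
time: 10.3
position: [0.518, -0.0234, 0.1064]
tool_rot: [0.0, 0.939, 0.001, 0.345]
force: [0.6, 1.0, 8.7]
grip_width: 0.0064
grip_force: 63.7
```

Call:
step_arm(increments=[[[0, 0, 0.1], [0, 0, 0], 5], [[0, 0, 0.2], [0, 0, 0], 5], [[0, 0, 0.3], [0, 0, 0], 5], [[0, 0, 0.4], [0, 0, 0], 5], [[0, 0, 0.5], [0, 0, 0], 5], [[0, 0, 0.6], [0, 0, 0], 5], [[0, 0, 0.7], [0, 0, 0], 5], [[0, 0, 0.8], [0, 0, 0], 5], [[0, 0, 0.9], [0, 0, 0], 5], [[0, 0, 1], [0, 0, 0], 5]])

```text
time: 11.13
position: [0.515, -0.0234, 0.1286]
tool_rot: [0.0, 0.94, 0.001, 0.342]
force: [0.6, -0.1, 3.1]
grip_width: 0.0065
grip_force: 63.2
```

Call:
step_arm(increments=[[[0.05, 0, 0.1], [0, 0, 0], 5], [[0.08, 0, 0.2], [0, 0, 0], 5], [[0.08, 0, 0.3], [0, 0, 0], 5], [[0.08, 0, 0.4], [0, 0, 0], 5], [[0.08, 0, 0.48], [0, 0, 0], 5], [[0.08, 0, 0.5], [0, 0, 0], 5], [[0.08, 0, 0.5], [0, 0, 0], 5]])

```text
time: 11.72
position: [0.5161, -0.0234, 0.1405]
tool_rot: [0.0, 0.94, 0.001, 0.341]
force: [0.4, 0.5, 2.2]
grip_width: 0.0065
grip_force: 63.1
```

Call:
step_arm(increments=[[[0, 0, 0.05], [0, 0, 0], 5], [[0.02, 0, 0.1], [0, 0, 0], 5], [[0.04, 0, 0.13], [0, 0, 0], 5], [[0.04, 0, 0.13], [0, 0, 0], 5], [[0.04, 0, 0.13], [0, 0, 0], 5], [[0.04, 0, 0.13], [0, 0, 0], 5]])

```text
time: 12.22
position: [0.5173, -0.0235, 0.1437]
tool_rot: [0.0, 0.94, 0.001, 0.341]
force: [-0.7, 0.4, -0.3]
grip_width: 0.0063
grip_force: 63.0
```

At the stop, with about zero force. I open the fingers, then retreat along the tool axis.

Call:
step_arm(increments=[[[0, 0, 0], [0, 0, 0], 12], [[0, 0, 0], [0, 0, 0], 20], [[0, 0, 0], [0, 0, 0], 35], [[0, 0, 0], [0, 0, 0], 60], [[0, 0, 0], [0, 0, 0], 60], [[0, 0, 0], [0, 0, 0], 60], [[0, 0, 0], [0, 0, 0], 60]])

```text
time: 12.8
position: [0.5176, -0.0237, 0.144]
tool_rot: [0.001, 0.94, 0.001, 0.341]
force: [0.2, -0.5, 0.1]
grip_width: 0.0597
grip_force: 0.0
```

Call:
step_arm(increments=[[[-0.4, 0, 0.3], [0, 0, 0], 60], [[-0.9, 0, 0.8], [0, 0, 0], 60], [[-1.5, 0, 1.4], [0, 0, 0], 60], [[-2.2, 0, 2.1], [0, 0, 0], 60], [[-2.9, 0, 2.8], [0, 0, 0], 60], [[-3.2, 0, 3], [0, 0, 0], 60], [[-3.2, 0, 3], [0, 0, 0], 60], [[-3.2, 0, 3], [0, 0, 0], 60], [[-3.2, 0, 3], [0, 0, 0], 60], [[-3.2, 0, 3], [0, 0, 0], 60]])

```text
time: 13.63
position: [0.4376, -0.0236, 0.2181]
tool_rot: [0.001, 0.94, 0.001, 0.341]
force: [-0.0, 0.5, -0.3]
grip_width: 0.0601
grip_force: 0.0
```

Call:
step_arm(increments=[[[0, 0, 0], [0, 0, 0], 60], [[0, 0, 0], [0, 0, 0], 60], [[0, 0, 0], [0, 0, 0], 60], [[0, 0, 0], [0, 0, 0], 60], [[0, 0, 0], [0, 0, 0], 60], [[0, 0, 0], [0, 0, 0], 60], [[0, 0, 0], [0, 0, 0], 60], [[0, 0, 0], [0, 0, 0], 60], [[0, 0, 0], [0, 0, 0], 60], [[0, 0, 0], [0, 0, 0], 60]])

```text
time: 14.47
position: [0.4376, -0.0236, 0.2191]
tool_rot: [0.0, 0.94, 0.001, 0.341]
force: [-0.6, 0.6, 0.0]
grip_width: 0.0597
grip_force: 0.0
```

Run:
```python
from h import *
im,d,m=snap('side');cv2.imwrite('pics/s7.png',im)
```

```text
(no output)
```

View pics/s7.png

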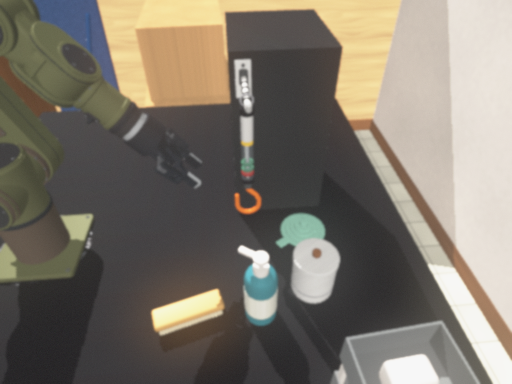

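The hook is back at (248,202) with the yellow disc at (247,143), as at the start. The gripper is clear at (180,170) and the bottle, tin, funnel and brush have not moved.

```bash
python3 -c "
from h import *
print(r.job_done())"
```

```text
the job is handed in; nothing more can be done
None
```

The hanger arm is proof-loaded: I held the disc midway between the green rings for over two seconds, eased the hook back to zero and let go. Nothing else on the shelf moved, and the job is handed in; no verdict came back.

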